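# Stand the fallen card stand back up at the counter's edge

### The job

The little L-shaped card stand on the coffee bar has fallen on its back. Push it over onto its steel foot so that it stands upright again with its picture towards the customers, then push it along the counter until the front edge of its foot sits flush and square against the dark wooden rail. Only push, with light touches of the fingers: do not pinch, lift or carry the stand, and leave the cup, the tamper and the jar where they are.

Things in the scene. Friction and masses are not known exactly. Their poses are not given: they have to be found in the camera images.
- stand: Loose L-shaped card stand, about 0.4 kg: dark steel foot 90 (x) by 90 (y) by 12 (z) mm; from its rear edge rises a light wooden board 10 thick, 90 wide, top 100 mm over the underside, picture on its +x face. Axes as when upright: x forward along the foot, y left, z up. Origin: middle of the rear (heel) edge of the underside. Starts lying on the board's plain back: x up, z level, towards the robot.
- foot_front (a point): Middle of the foot's front edge on its upper face, at (90, 0, 12) mm in the stand's axes. Lying, this is the top of the foot, which stands on edge 90 mm high; its upper face looks to the board. Pushed there, away from the board, the stand turns about its heel edge, which stays on the counter; turned some 30 degrees it falls on to its foot by itself.
- board_back (a point): Middle of the board's plain back, at (0, 0, 30) mm in the stand's axes. When the stand is upright, pushing the back no higher than about 40 mm above the counter slides it without tipping; pushing left or right of the middle also turns it.
- toe_left (a point): Front left bottom corner of the stand's foot: at (90, 45, 0) mm in the stand's axes.
- toe_right (a point): Front right bottom corner of the stand's foot: at (90, -45, 0) mm in the stand's axes.
- rail: Dark wooden stop rail with a brass stud at each end, fixed to the counter beyond the stand: 420 mm long (y), 30 deep (x), 18 high. Origin: middle of its straight face on the robot's side, at the counter; x points away from the robot across the rail, y along it, z up. The stand's heel edge starts 150 to 200 mm before this face, turned up to 20 degrees from it.
- cup: White china cup, 76 mm across the rim, 85 mm high, a bystander. Origin: centre of its underside.
- tamper: Steel coffee tamper standing on its 58 mm wide base, 85 mm high, a bystander. Origin: centre of its underside.
- jar: Amber jar with a wooden cap, 64 mm wide, 95 mm high, a bystander. Origin: centre of its underside.
Mind the look-alikes: they are no part of the job. What is shaped like the stand but green is not meant.

How it is judged (in metres and radians):
On the way, in this order (a step that is already met when the one before it is completed fails the run):
1. the stand has been pushed upright on to its foot (angle between stand's own z axis and vertical below 0.12 rad), for 0.2 s.
2. the upright stand has been pushed up against the rail, both front corners of the foot within 8 mm of its face (angle between stand's own z axis and vertical below 0.12 rad and x of each of toe_left, toe_right in the frame of rail above -0.008 m), for 0.2 s.
At the end, for the whole second after the job is handed in: The stand is upright on its foot (within 0.08 rad) and at rest on the counter, picture towards the customers, both front corners of its foot within 8 mm of the rail's face and within the rail's length (angle between stand's own z axis and vertical below 0.08 rad and x of toe_left in the frame of rail between -0.008 and 0.004 m and x of toe_right in the frame of rail between -0.008 and 0.004 m and y of toe_left in the frame of rail below 0.21 m and y of toe_right in the frame of rail above -0.21 m and height (world z) of stand below 0.006 m and linear speed of stand below 0.01 m/s); the robot touches nothing.
It fails at once if the stand is lifted off the counter (heel edge more than 30 mm up) (height (world z) of stand above 0.03 m).
It fails at once if the stand is pinched or pushed hard (over 30 N from the fingers) (contact force between the fingers and stand above 30 N).
It fails at once if a bystander is shifted by more than 25 mm or tipped (distance of any of cup, tamper, jar from where it was at the start of the episode above 0.025 m or angle between any of cup, tamper, jar's own z axis and vertical above 0.4 rad).
It also fails if it takes over 58 s, if anything falls off the work surface, if the arm or the gripper's body presses on something with over 40 N, if the wrist force passes 120 N, or if a joint passes its speed limit or range.

### The arm

A 6-joint arm with a two-finger parallel gripper is mounted at the origin on the work surface. World frame = base frame: x ahead of the robot, y to its left, z up, the work surface at z = 0. Lengths are in mm, angles in rad, forces in N, time in s.
With the tool pointing down it reaches from about 375 to 900 mm from the base axis. Payload 3.1 kg.
Tool frame: the origin (TCP) lies at the very end of the fingers, on their centre line; the grasp point (between the pads) lies grip_depth behind it (grip_depth is the distance from the TCP to the grasp point, in mm); x points along the fingers, z is the direction in which the jaws open and shut, and the axes are right-handed (so a half turn about x gives the same grasp; the last joint's range is limited). The gripper opens to 85 mm and grips with 20 to 120 N. Pads are 22 mm wide; open, the fingers measure 114 mm over their backs; the gripper's body (76 mm by 85 mm) begins 54 mm behind the grasp point. The pads swing forward as they close: fully open they stand 13 mm farther back than shut.
Start: joints at [1.067, 0.527, 1.433, -0, 1.181, -0.178], TCP at [200.001, 592.112, 231.31] pointing down, gripper open.
Joint ranges: [-3.08, 3.08], [-0.75, 2.2], [0.22, 2.44], [-1.43, 4.57], [0, 2.65], [-2.85, 2.85]. Speed limits (rad/s): [2.79, 2.79, 3.14, 3.14, 3.14, 3.14].

### API

Orientations are given as [roll, pitch, yaw] about the fixed x, y, z axes, in that order (R = Rz(yaw) Ry(pitch) Rx(roll)).
In Python, from cell import read_state, snapshot, sign_off, regions_of, grip_depth gives the robot as it stands.
- The arm moves only by the tool jog_arm, never from a script. Its argument "increments" is a list that holds one entry, the list of rows, each a list of 7 numbers: the shift along the tool's x, y, z in m, then the turn, a rotation vector about the tool's x, y, z in degrees, then the opening, from 0 (shut) to 1 (fully open). In form: [[[x, y, z, wx, wy, wz, jaw], ...]]. A call has 1 to 12 rows; each row is the pose to reach, as a shift and turn from the pose commanded when the call began, along the tool's axes at that moment; what a row does not reach only later rows make up. A row lasts 1/12 s, in which the tool goes at most 41.7 mm and 7.16 degrees, less where a joint would pass 70% of its speed; a pose out of reach is approached as far as the arm can. A call with a gripper value outside its range is refused whole. The fingers move at their own pace and stop on an object; the grip force is fixed at half the most. Time passes only in rows, so rows that repeat a pose let the fingers close. It gives the time, the measured TCP pose, the force and the opening at its end, in the units of the state.
- read_state(): the state, without advancing time (a new reading comes with each control period).
- snapshot(name): name is "scene" or "top"; returns a dict with "frame" (480x640x3 uint8, red, green, blue), "mtx" (3x3 intrinsics, pixels), "rvec" (rotation vector, rad) and "tvec" (3), from world to camera coordinates, as OpenCV has them. Camera axes: x right, y down, z forward; pixel columns grow to the right and rows downward; lengths in mm; the calibration is good to about 2 mm. A picture is of the moment at which its call begins. There is no depth.
- sign_off(): hands the job in, once; it reports no verdict.
Trained networks look in a picture, given as the dict that the camera call returned (one of the last four; its "shot" number tells which), for a name from the list of things; names that differ only in an ending like _2 or _b are one class to them, and where a whole thing is asked for, a point or a joint stands for the part that bears it (a point fixed in the world has none). Each returns a list of dicts, best first, with "confidence" (0 to 1); they miss things now and then, are a little off and sometimes report something else, mostly with a low value. They report only what shows in the picture. A call takes as long as a camera call. They do not tell look-alikes from the thing itself.
- regions_of(label, picture): "pixels" (480x640 bool, what is visible of it) and "rect" ([left, top, right, bottom] in pixels, round what is visible of it).
The state is a dict: "time_s": time; "q": joint angles; "qvel": joint speeds; "joint_efforts": joint torques, N m; "tool_pos": TCP position; "orientation": TCP orientation; "wrist_force": force on the tool from outside, world axes, zero at the start; "moment": the same for the moment, N m; "width": finger opening in mm.
Only numpy, scipy, OpenCV 4.12 (cv2) and the standard library are available. Lean on these libraries where they do the work, as an engineer would, in place of code of your own. Each camera call takes 0.05 s, during which the arm holds its last target.

## Working session

There is one attempt and no reset: what is moved stays moved. The work goes in short steps, Python scripts to look and compute and a tool call to move; the robot and the scene stay as the last step left them, time stands still between calls to the robot, and variables do not carry over. Pictures are saved under pics/ and viewed, and the job is handed in when it is done.

Besides the shell and the picture viewer there is one more tool, called after "Call:" by a JSON object that holds its "api" and its "payload". jog_arm: Moves the arm, as the interface text tells. Its arguments: {"type":"object","properties":{"increments":{"type":"array","items":{"type":"array","items":{"type":"array","items":{"type":"number"}}}}},"required":["increments"]}

```bash
mkdir -p pics; ls; cat > h.py <<'E'
import numpy as np, cv2
from cell import *
def P(s):
    R=cv2.Rodrigues(np.array(s["rvec"],float))[0]; return R,np.array(s["tvec"],float).ravel(),np.array(s["mtx"],float)
def ray(s,uv,z=0):
    R,t,K=P(s); d=R.T@np.linalg.inv(K)@np.array([uv[0],uv[1],1.]); c=-R.T@t
    return c+d*(z-c[2])/d[2]
def proj(s,X):
    return cv2.projectPoints(np.array(X,float).reshape(-1,1,3),np.array(s["rvec"],float),np.array(s["tvec"],float),np.array(s["mtx"],float),None)[0].reshape(-1,2)
def save(s,n): cv2.imwrite(f"pics/{n}.png",s["frame"][:,:,::-1])
E
python3 - <<'E'
from h import *
print(read_state(),grip_depth)
for n in ("top","scene"):
    s=snapshot(n); save(s,n+"0"); R,t,K=P(s); print(n,-R.T@t,K[0,0])
    for l in ("stand","rail","cup","tamper","jar"):
        for r in regions_of(l,s):
            m=r["pixels"]; ys,xs=np.nonzero(m); print(l,round(r["confidence"],2),r["rect"],ray(s,(xs.mean(),ys.mean())).round())
E
```

```text
pics
{'time_s': 0.0, 'q': array([ 1.06646991e+00,  5.28477448e-01,  1.43392788e+00, -1.45763119e-05,
        1.18140710e+00, -1.78485318e-01]), 'qvel': array([ 7.91455896e-04, -4.81227175e-05,  9.41162135e-04,  1.91008014e-04,
       -1.42950030e-03,  1.65934148e-04]), 'joint_efforts': array([-9.39796664e-04, -4.42355990e+01, -1.78019536e+01, -1.00753703e-04,
        8.44206254e-03, -1.89347827e-05]), 'tool_pos': array([199.67324751, 591.47230344, 230.31856511]), 'orientation': array([ 2.96917672,  1.56857651, -2.06904781]), 'wrist_force': array([-0.17640519,  0.70539265,  0.35982593]), 'moment': array([-0.00285747, -0.01065376,  0.01972398]), 'width': 85.35574445949227} 18.700000000000003
top [400.54385624  47.68682399 902.76204573] 499.0641376065925
stand 0.75 [290.7, 248.1, 351.9, 319.4] [510.  31.   0.]
rail 0.61 [237.7, 156.4, 458.3, 185.8] [721. -35.   0.]
cup 0.84 [183.9, 256.1, 234.4, 299.5] [527. 232.   0.]
cup 0.47 [286.8, 244.2, 355.1, 321.1] [510.  31.   0.]
cup 0.24 [223.4, 201.5, 265.4, 246.7] [625. 168.   0.]
tamper 0.95 [428.9, 215.8, 463.0, 251.7] [ 592. -207.    0.]
jar 0.86 [223.5, 201.9, 266.5, 248.2] [625. 168.   0.]
scene [1216.42107726  305.56663658  619.40886243] 453.6837030464253
stand 0.98 [299.9, 216.4, 363.5, 271.1] [487.  11.   0.]
stand 0.6 [296.3, 183.8, 332.9, 217.6] [329. -90.   0.]
rail 0.78 [173.6, 263.7, 368.1, 357.4] [713. -12.   0.]
cup 0.56 [403.7, 230.0, 441.4, 291.1] [457. 207.   0.]
tamper 0.78 [207.4, 213.5, 236.8, 255.1] [ 557. -228.    0.]
jar 0.56 [360.0, 255.6, 397.0, 314.0] [565. 148.   0.]
jar 0.33 [303.7, 217.3, 364.5, 268.4] [488.  12.   0.]
```

View pics/top0.png

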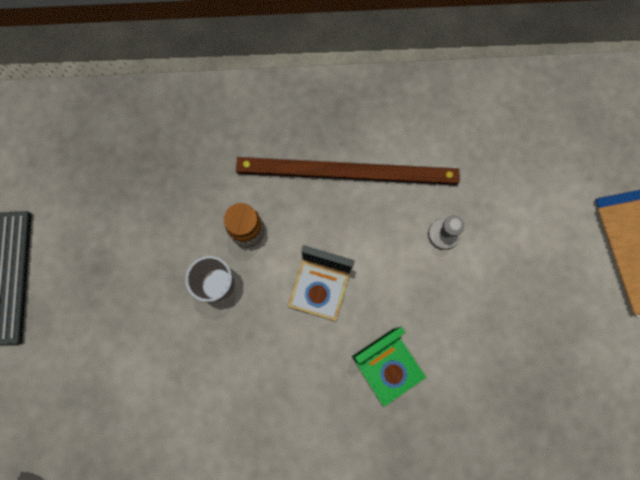

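View pics/scene0.png

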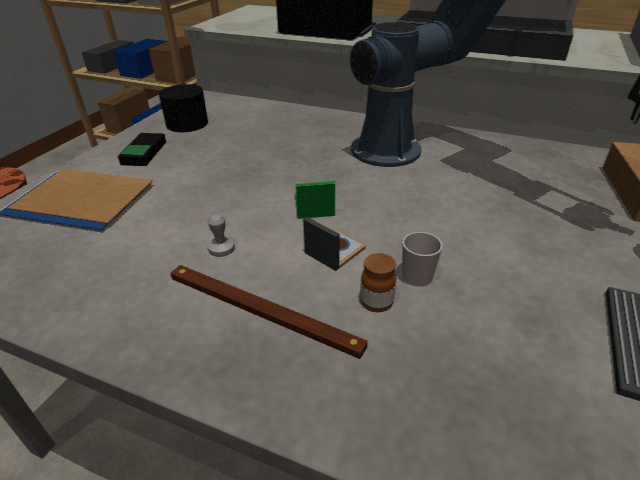

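The top view shows the stand with its foot edge at about (327,260) and its board at (320,290). The green look-alike is at (390,365), the rail runs from (237,164) to (459,177), the jar is at (243,223), the cup at (210,280) and the tamper at (446,230). Next I'll zoom in to get corners.

```bash
python3 - <<'E'
from h import *
s=snapshot("top")
f=s["frame"][:,:,::-1]
c=f[235:335,270:390]; cv2.imwrite("pics/z0.png",cv2.resize(c,None,fx=6,fy=6,interpolation=cv2.INTER_CUBIC))
c=f[145:195,225:470]; cv2.imwrite("pics/z1.png",cv2.resize(c,None,fx=3,fy=3,interpolation=cv2.INTER_CUBIC))
E
```

```text
(no output)
```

View pics/z0.png

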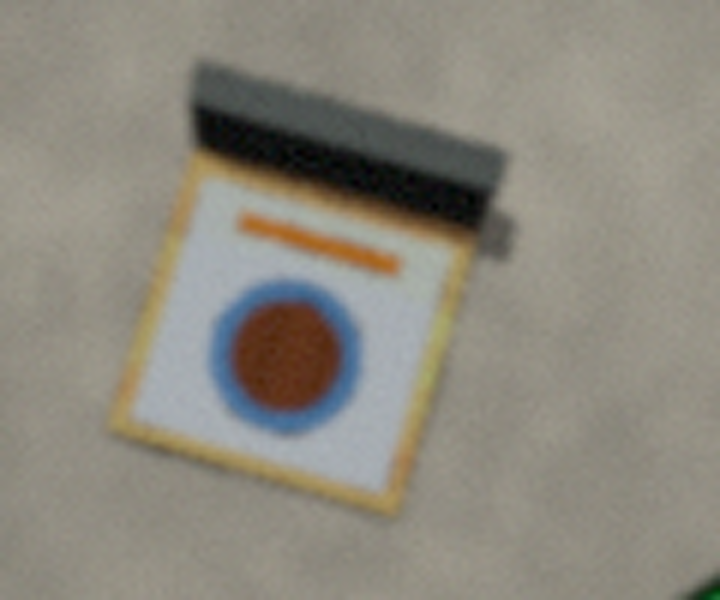

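View pics/z1.png

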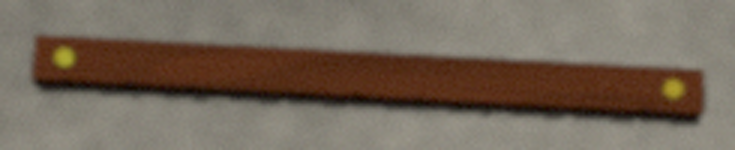

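```bash
cat >> h.py <<'E'
from scipy.optimize import least_squares
def Rz(a): c,s=np.cos(a),np.sin(a); return np.array([[c,-s,0],[s,c,0],[0,0,1]])
LIE=np.array([[0,0,-1],[0,1,0],[1,0,0]],float)
def fitpose(s,pts,uv,x0,B=np.eye(3),z=0):
    pts=np.array(pts,float); uv=np.array(uv,float)
    w=lambda p:(Rz(p[2])@B@pts.T).T+[p[0],p[1],z]
    r=least_squares(lambda p:(proj(s,w(p))-uv).ravel(),x0)
    return r.x,r.fun.reshape(-1,2)
E
python3 - <<'E'
from h import *
s=snapshot("top")
uv=np.array([[200,62],[506,155],[195,105],[497,190],[108,432],[402,518]])/6+[270,235]
pts=[[90,45,0],[90,-45,0],[90,45,12],[90,-45,12],[10,45,100],[10,-45,100]]
p,r=fitpose(s,pts,uv,[560,30,0],LIE); print("stand",p,r.round(1).tolist())
uv=np.array([[36,37],[703,71],[64,57],[673,89]])/3+[225,145]
print([ray(s,u,18).round(1) for u in uv])
uv2=np.array([[36,37],[703,71]])/3+[225,145]
q,r=fitpose(s,[[30,210,18],[30,-210,18]],uv2,[700,0,0]); print("rail",q,r.round(1).tolist())
R=Rz(q[2]); h=(R.T@np.array([p[0]-q[0],p[1]-q[1],0])); print("heel in rail",h,"rel yaw deg",np.degrees(p[2]-q[2]))
for y in(210,-210): print(proj(s,[R@[0,y,18]+[q[0],q[1],0]]), proj(s,[R@[0,y,0]+[q[0],q[1],0]]))
sc=snapshot("scene")
f=sc["frame"].copy()
W=lambda X:(Rz(p[2])@LIE@np.array(X,float).T).T+[p[0],p[1],0]
for X in W(pts+[[0,45,0],[0,-45,0]]): cv2.circle(f,tuple(int(v) for v in proj(sc,[X])[0].round()),1,(255,0,0),-1)
for y in(210,-210):
  for x in (0,30):
    cv2.circle(f,tuple(int(v) for v in proj(sc,[R@[x,y,18]+[q[0],q[1],0]])[0].round()),1,(0,255,0),-1)
cv2.imwrite("pics/sc1.png",cv2.resize(f[190:370,150:450,::-1],None,fx=2.6,fy=2.6))
E
```

```text
stand [ 5.47868612e+02  1.47651019e+01 -3.37257517e-01] [[-0.2, -0.1], [1.1, -0.5], [-1.4, -0.4], [0.7, 0.6], [-0.0, 0.1], [-0.2, 0.2]]
[array([751.9, 174.2,  18. ]), array([ 707.9, -241. ,   18. ]), array([737.8, 157. ,  18. ]), array([ 697.1, -221. ,   18. ])]
rail [ 7.00136692e+02 -3.02456709e+01 -1.05644450e-01] [[-0.7, -0.1], [0.7, -0.0]]
heel in rail [-156.16545475   28.70345755    0.        ] rel yaw deg -13.270451221045688
[[234.93953863 172.40154622]] [[236.40287968 175.59558656]]
[[460.16132628 183.9221385 ]] [[457.44657886 186.91324155]]
```

View pics/sc1.png

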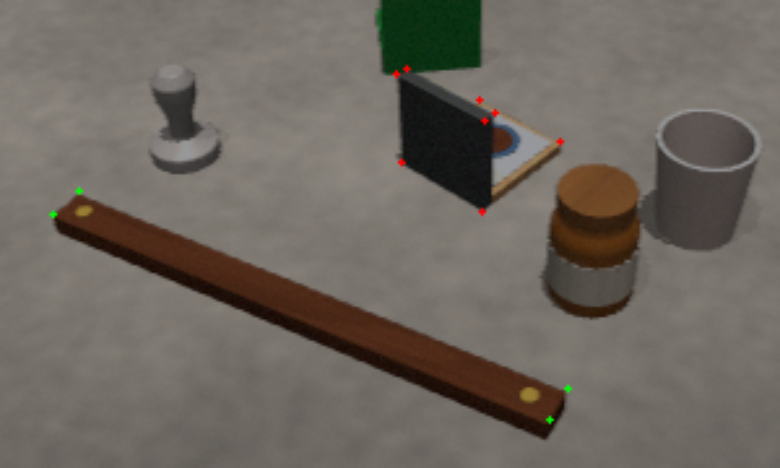

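The overlay matches within 1–2 px. The stand's heel is at about (548,15) with yaw −19.3°. The rail's yaw is −6.1° and its face is at about (700,−30). I'll plan the approach from these, using half-open fingers to push on two points.

```bash
cat >> h.py <<'E'
from scipy.spatial.transform import Rotation as Ro
def tcp():
    st=read_state(); return np.array(st["tool_pos"]),Ro.from_euler("xyz",st["orientation"]).as_matrix(),st
def toolR(yaw,tilt=0,sgn=1):
    f=np.array([np.cos(yaw),np.sin(yaw),0]); l=sgn*np.array([-np.sin(yaw),np.cos(yaw),0])
    x=np.sin(tilt)*f+np.array([0,0,-np.cos(tilt)]); return np.column_stack([x,np.cross(l,x),l])
def go(pos,R):
    p,R0,_=tcp(); d=R0.T@(np.array(pos)-p); w=np.degrees(Ro.from_matrix(R0.T@R).as_rotvec())
    print("shift m",(d/1000).round(4),"rot",w.round(2))
E
python3 - <<'E'
from h import *
p,R,_=tcp(); print(R.round(2))
f=np.array([np.cos(-.337),np.sin(-.337),0])
for s in (1,-1): go(np.array([547.9,14.8,150])-36*f,toolR(-.337,0,s))
E
```

```text
[[ 0.   -0.95  0.32]
 [ 0.    0.32  0.95]
 [-1.   -0.    0.  ]]
shift m [ 0.0813 -0.4784 -0.4352] rot [0.64 0.01 0.  ]
shift m [ 0.0813 -0.4784 -0.4352] rot [-1.7936e+02 -0.0000e+00  1.0000e-02]
```

Call:
{"api": "jog_arm", "payload": {"increments": [[[0.02,-0.12,-0.11,0,0,0,0.6],[0.05,-0.24,-0.22,0.6,0,0,0.6],[0.081,-0.36,-0.33,0.6,0,0,0.6],[0.081,-0.478,-0.435,0.6,0,0,0.6],[0.081,-0.478,-0.435,0.6,0,0,0.6],[0.081,-0.478,-0.435,0.6,0,0,0.6],[0.081,-0.478,-0.435,0.6,0,0,0.6],[0.081,-0.478,-0.435,0.6,0,0,0.6],[0.081,-0.478,-0.435,0.6,0,0,0.6],[0.081,-0.478,-0.435,0.6,0,0,0.6],[0.081,-0.478,-0.435,0.6,0,0,0.6],[0.081,-0.478,-0.435,0.6,0,0,0.6]]]}}

```text
time_s: 1.75
tool_pos: [441.5, 156.6, 168.4]
orientation: [-1.047, 1.57, 0.187]
wrist_force: [0.4, 0.7, 0.0]
width: 51.3
```

```bash
python3 - <<'E'
from h import *
p,R,_=tcp()
f=np.array([np.cos(-.337),np.sin(-.337),0])
go(np.array([547.9,14.8,150])-36*f,toolR(-.337,0,1))
E
```

```text
shift m [ 0.0184 -0.1112 -0.0987] rot [0.04 0.03 0.05]
```

Call:
{"api": "jog_arm", "payload": {"increments": [[[0.018,-0.111,-0.099,0,0,0,0.6],[0.018,-0.111,-0.099,0,0,0,0.6],[0.018,-0.111,-0.099,0,0,0,0.6],[0.018,-0.111,-0.099,0,0,0,0.6],[0.018,-0.111,-0.099,0,0,0,0.6],[0.018,-0.111,-0.099,0,0,0,0.6],[0.018,-0.111,-0.099,0,0,0,0.6]]]}}

```text
time_s: 2.33
tool_pos: [511.8, 28.8, 150.2]
orientation: [1.493, 1.569, 2.727]
wrist_force: [-0.4, 0.1, 0.3]
width: 51.3
```

```bash
python3 - <<'E'
from h import *
p,R,_=tcp(); print(p)
f=np.array([np.cos(-.337),np.sin(-.337),0])
go(np.array([547.9,14.8,78])-36*f,toolR(-.337,0,1))
s=snapshot("scene"); cv2.imwrite("pics/a1.png",cv2.resize(s["frame"][100:370,150:480,::-1],None,fx=2.2,fy=2.2))
s=snapshot("top"); save(s,"a1t")
E
```

```text
[511.8480208   28.792679   150.17215215]
shift m [ 0.0722 -0.0028 -0.0013] rot [ 0.02  0.01 -0.08]
```

View pics/a1.png

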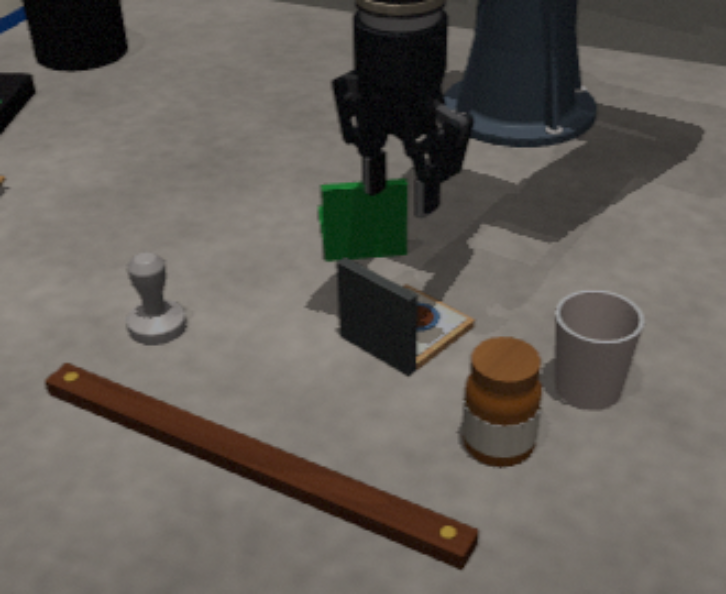

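The open fingers hang above the lying board, in line with the foot. I'll lower them to about 77 mm and push forward slowly.

Call:
{"api": "jog_arm", "payload": {"increments": [[[0.03,0,0,0,0,0,0.6],[0.06,0,0,0,0,0,0.6],[0.073,0,0,0,0,0,0.6],[0.073,0,0,0,0,0,0.6],[0.073,-0.004,0,0,0,0,0.6],[0.073,-0.008,0,0,0,0,0.6],[0.073,-0.011,0,0,0,0,0.6],[0.073,-0.014,0,0,0,0,0.6],[0.073,-0.017,0,0,0,0,0.6],[0.073,-0.02,0,0,0,0,0.6],[0.073,-0.023,0,0,0,0,0.6],[0.073,-0.026,0,0,0,0,0.6]]]}}

```text
time_s: 3.43
tool_pos: [537.4, 19.6, 77.4]
orientation: [-1.635, 1.571, -0.401]
wrist_force: [-1.0, 0.2, 0.7]
width: 51.4
```

```bash
python3 - <<'E'
from h import *
s=snapshot("scene"); cv2.imwrite("pics/a2.png",cv2.resize(s["frame"][150:370,200:480,::-1],None,fx=2.7,fy=2.7))
E
```

```text
(no output)
```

View pics/a2.png

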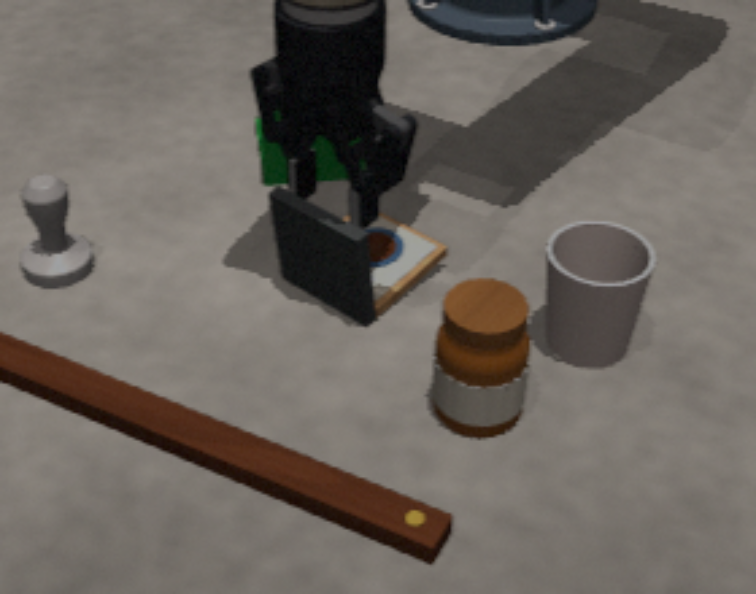

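Contact has just been made, at about 1 N. I'll keep pushing.

Call:
{"api": "jog_arm", "payload": {"increments": [[[0,-0.003,0,0,0,0,0.6],[0,-0.006,0,0,0,0,0.6],[0,-0.009,0,0,0,0,0.6],[0,-0.012,0,0,0,0,0.6],[0,-0.014,0,0,0,0,0.6],[0,-0.016,0,0,0,0,0.6],[0,-0.018,0,0,0,0,0.6]]]}}

```text
time_s: 4.07
tool_pos: [554.4, 13.7, 77.2]
orientation: [2.802, 1.571, -2.246]
wrist_force: [0.2, 1.0, -0.6]
width: 51.1
```

```bash
python3 - <<'E'
from h import *
s=snapshot("scene"); cv2.imwrite("pics/a3.png",cv2.resize(s["frame"][150:370,200:480,::-1],None,fx=2.7,fy=2.7))
E
```

```text
(no output)
```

View pics/a3.png

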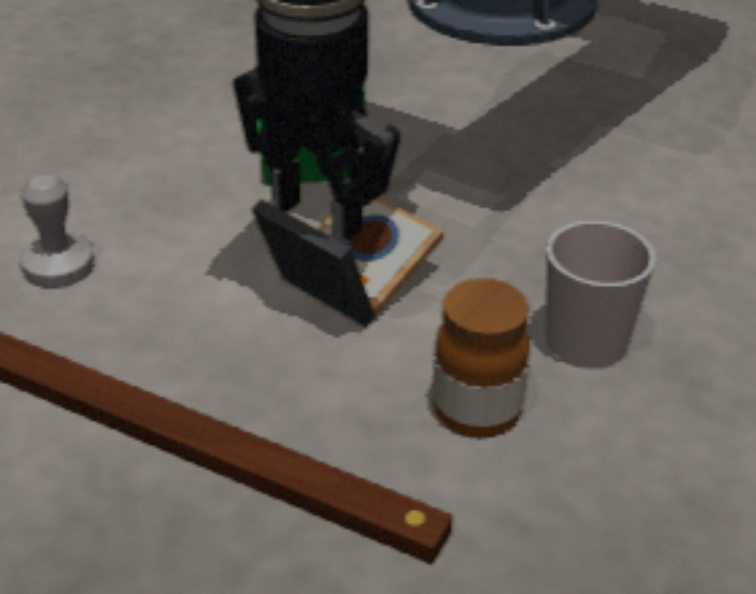

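The stand is turning about its heel (roughly 15°) and the heel hasn't slid. I'll keep going.

Call:
{"api": "jog_arm", "payload": {"increments": [[[0,-0.003,0,0,0,0,0.6],[0,-0.006,0,0,0,0,0.6],[0,-0.009,0,0,0,0,0.6],[0,-0.012,0,0,0,0,0.6],[0,-0.015,0,0,0,0,0.6],[0,-0.018,0,0,0,0,0.6],[0,-0.021,0,0,0,0,0.6],[0,-0.024,0,0,0,0,0.6],[0,-0.027,0,0,0,0,0.6],[0,-0.03,0,0,0,0,0.6]]]}}

```text
time_s: 4.95
tool_pos: [582.8, 3.8, 77.2]
orientation: [1.542, 1.571, 2.776]
wrist_force: [-0.9, 0.5, 0.8]
width: 51.3
```

```bash
python3 - <<'E'
from h import *
s=snapshot("scene"); cv2.imwrite("pics/a4.png",cv2.resize(s["frame"][150:370,200:480,::-1],None,fx=2.7,fy=2.7))
E
```

```text
(no output)
```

View pics/a4.png

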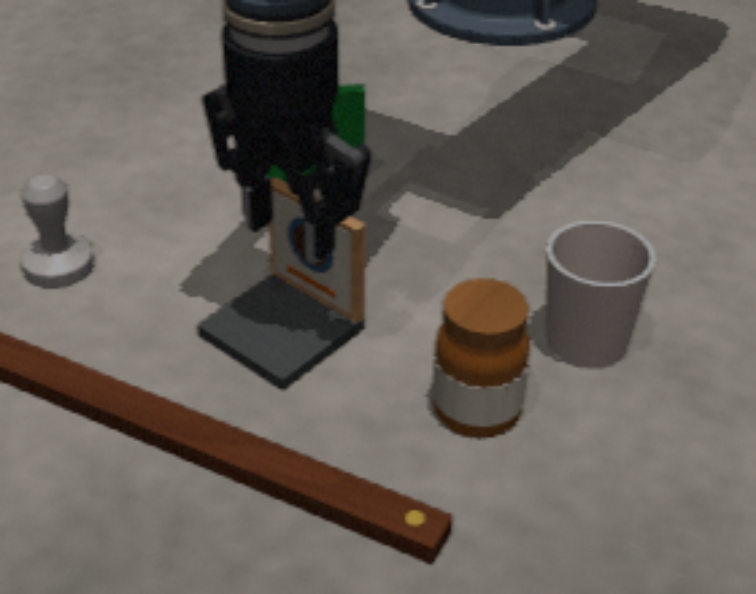

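It's upright. The fingers are inside the L, so I'll lift straight up, then move back behind the board.

Call:
{"api": "jog_arm", "payload": {"increments": [[[-0.02,-0.004,0,0,0,0,0.6],[-0.05,-0.004,0,0,0,0,0.6],[-0.085,-0.004,0,0,0,0,0.6],[-0.085,-0.004,0,0,0,0,0.6],[-0.085,0.04,0,0,0,0,0.6],[-0.085,0.08,0,0,0,0,0.6],[-0.085,0.12,0,0,0,0,0.6],[-0.085,0.12,0,0,0,0,0.6],[-0.085,0.12,0,0,0,0,0.6]]]}}

```text
time_s: 5.75
tool_pos: [465.4, 44.6, 161.9]
orientation: [1.758, 1.567, 2.994]
wrist_force: [1.4, -1.1, 0.3]
width: 50.8
```

```bash
python3 - <<'E'
from h import *
s=snapshot("scene"); save(s,"s5"); cv2.imwrite("pics/a5.png",cv2.resize(s["frame"][190:370,150:400,::-1],None,fx=3.2,fy=3.2,interpolation=cv2.INTER_CUBIC))
s=snapshot("top"); save(s,"t5"); cv2.imwrite("pics/a5t.png",cv2.resize(s["frame"][140:320,220:470,::-1],None,fx=3.2,fy=3.2,interpolation=cv2.INTER_CUBIC))
E
```

```text
(no output)
```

View pics/a5.png

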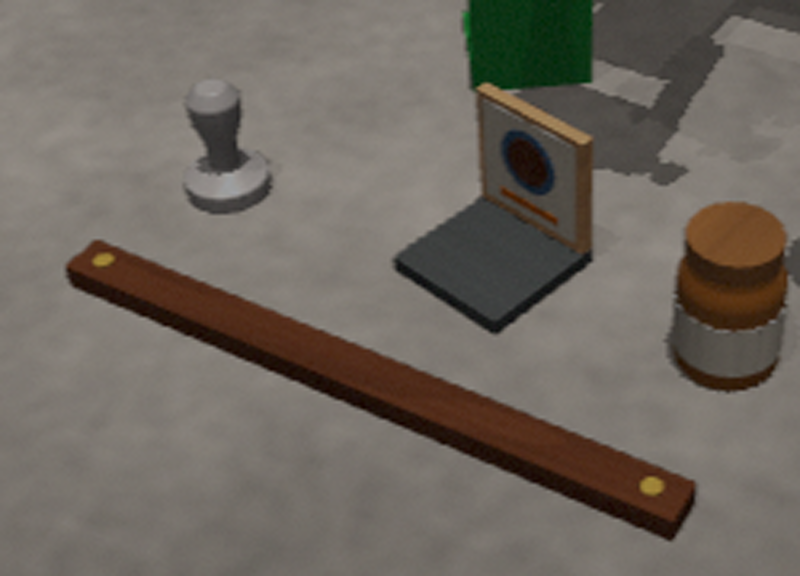

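View pics/a5t.png

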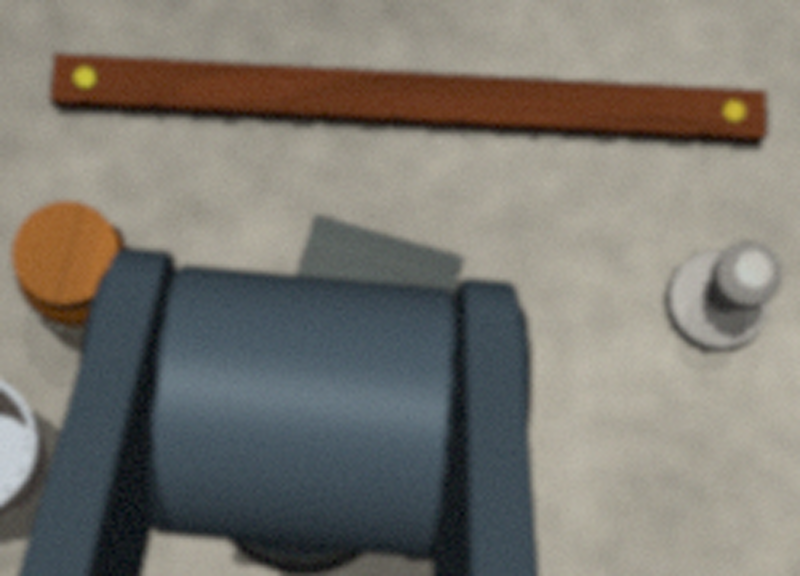

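```bash
cat >> h.py <<'E'
def fit2(items,x0,z=0):
    # items: list of (snap, pts, uv)
    def f(p):
        o=[]
        for s,P_,u in items:
            w=(Rz(p[2])@np.array(P_,float).T).T+[p[0],p[1],z]; o.append((proj(s,w)-np.array(u,float)).ravel())
        return np.concatenate(o)
    r=least_squares(f,x0,loss="soft_l1"); return r.x,f(r.x).reshape(-1,2)
E
python3 - <<'E'
from h import *
t=snapshot("top"); s=snapshot("scene")
T=lambda a:np.array(a)/3.2+[220,140]; S=lambda a:np.array(a)/3.2+[150,190]
tS=(t,[[90,45,12],[90,-45,12]],T([[318,215],[463,260]]))
sS=(s,[[90,-45,12],[90,45,12],[90,45,0],[10,45,100],[10,-45,100],[0,45,100],[0,-45,100]],S([[396,258],[497,322],[497,333],[583,143],[482,98],[592,138],[490,84]]))
tR=(t,[[30,210,18],[30,-210,18]],T([[53,55],[766,92]]))
sR=(s,[[0,210,18],[0,-210,18],[30,-210,18],[30,210,18],[30,210,0]],S([[694,485],[97,241],[68,265],[677,518],[675,538]]))
for n,a,b in (("both",[tS,sS],[tR,sR]),("top",[tS],[tR]),("scene",[sS],[sR])):
    p,r=fit2(a,[560,20,-.3]); q,r2=fit2(b,[700,-30,-.1])
    print(n,p.round(3),q.round(3),abs(r).max().round(1),abs(r2).max().round(1))
    for y in (45,-45):
        X=Rz(p[2])@[90,y,0]+[p[0]-q[0],p[1]-q[1],0]; print((Rz(q[2]).T@X).round(1))
E
```

```text
both [ 5.49897e+02  1.74790e+01 -3.63000e-01] [ 7.01031e+02 -2.93740e+01 -1.07000e-01] 3.8 2.2
[-56.8  51.2   0. ]
[-79.6 -35.8   0. ]
top [ 5.48822e+02  1.57750e+01 -3.63000e-01] [ 7.00194e+02 -2.98380e+01 -1.07000e-01] 0.7 0.4
[-56.9  50.    0. ]
[-79.7 -37.1   0. ]
scene [ 5.5146e+02  1.8004e+01 -3.5100e-01] [ 7.02084e+02 -2.89180e+01 -1.05000e-01] 3.2 2.0
[-56.5  52.6   0. ]
[-78.4 -34.7   0. ]
```

```bash
python3 - <<'E'
from h import *
t=snapshot("top")
for u in ((355,358),(403,330)): print(ray(t,u,90).round())
for u in ((388,404),(425,377)): print(ray(t,u,10).round())
q=np.array([700.6,-29.6,0]); R=Rz(-.106)
print(tcp()[0], q+R@[-207,25,130], q+R@[-207,25,28])
go(q+R@[-207,25,130],toolR(-.106,np.radians(30)))
E
```

```text
[377. -16.  90.]
[416. -96.  90.]
[296. -73.  10.]
[ 337. -141.   10.]
[471.25136182  42.96373738 162.4595357 ] [497.40687774  17.16061448 130.        ] [497.40687774  17.16061448  28.        ]
shift m [ 0.0325 -0.0331 -0.0157] rot [-12.92  -3.45 -29.73]
```

```bash
python3 - <<'E'
from h import *
q=np.array([700.6,-29.6,0]); R=Rz(-.106)
go(q+R@[-207,25,140],toolR(-.106,np.radians(25)))
E
```

```text
shift m [ 0.0225 -0.0332 -0.0157] rot [-13.01  -2.88 -24.76]
```

Call:
{"api": "jog_arm", "payload": {"increments": [[[0.0225,-0.033,-0.0155,-3.25,-0.72,-6.2,0.6],[0.0225,-0.033,-0.0155,-6.5,-1.44,-12.4,0.6],[0.0225,-0.033,-0.0155,-9.75,-2.16,-18.6,0.6],[0.0225,-0.033,-0.0155,-13,-2.88,-24.8,0.6],[0.0225,-0.033,-0.0155,-13,-2.88,-24.8,0.6],[0.0225,-0.033,-0.0155,-13,-2.88,-24.8,0.6],[0.0225,-0.033,-0.0155,-13,-2.88,-24.8,0.6]]]}}

```text
time_s: 6.58
tool_pos: [494.9, 17.6, 139.1]
orientation: [-1.57, 1.137, -0.106]
wrist_force: [0.4, 0.0, -0.3]
width: 51.4
```

```bash
python3 - <<'E'
from h import *
q=np.array([700.6,-29.6,0]); R=Rz(-.106)
print(tcp()[0])
go(q+R@[-207,25,28],toolR(-.106,np.radians(25)))
E
```

```text
[494.93815518  17.61306173 139.09649187]
shift m [ 0.1019  0.0444 -0.0002] rot [-0.06  0.   -0.17]
```

Call:
{"api": "jog_arm", "payload": {"increments": [[[0.03,0.014,0,0,0,0,0.6],[0.06,0.028,0,0,0,0,0.6],[0.09,0.042,0,0,0,0,0.6],[0.101,0.046,0,0,0,0,0.6],[0.101,0.046,0,0,0,0,0.6],[0.101,0.046,0,0,0,0,0.6]]]}}

```text
time_s: 7.08
tool_pos: [523.4, 23.9, 60.8]
orientation: [-1.602, 1.186, -0.141]
wrist_force: [-0.4, 0.6, -0.7]
width: 51.2
```

```bash
cat >> h.py <<'E'
def views(n):
    s=snapshot("scene"); save(s,"s"+n); a=cv2.resize(s["frame"][190:370,150:400,::-1],None,fx=3.2,fy=3.2,interpolation=cv2.INTER_CUBIC); cv2.imwrite(f"pics/a{n}.png",a)
    t=snapshot("top"); save(t,"t"+n); cv2.imwrite(f"pics/a{n}t.png",cv2.resize(t["frame"][140:320,220:470,::-1],None,fx=3.2,fy=3.2,interpolation=cv2.INTER_CUBIC)); return s,t
E
python3 - <<'E'
from h import *
q=np.array([700.6,-29.6,0]); R=Rz(-.106)
p,_,st=tcp(); print(p,(R.T@(p-q)).round(1),st["wrist_force"])
views("6")
E
```

```text
[523.38637415  23.93906464  60.84239776] [-181.9   34.5   60.8] [-0.35160032  0.5914156  -0.72935124]
```

View pics/a6.png

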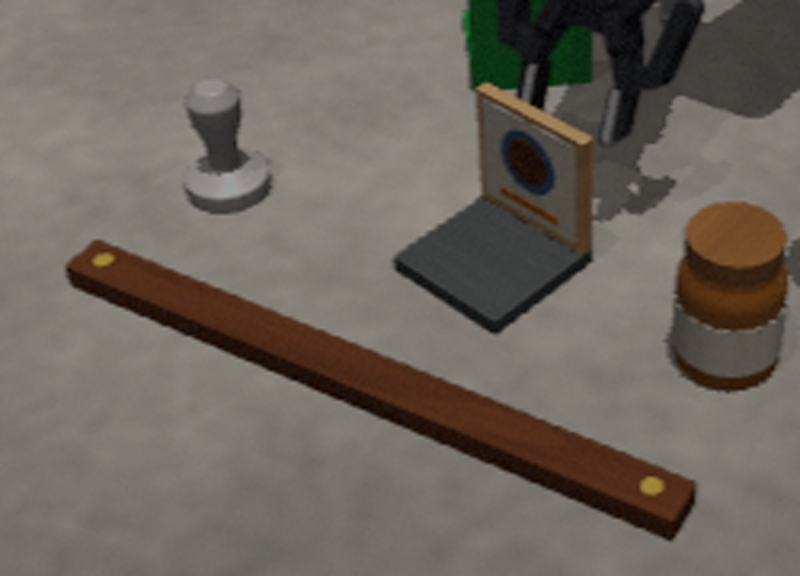

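```bash
python3 - <<'E'
from h import *
p,R,st=tcp(); print(st["q"].round(3),p)
E
```

```text
[-0.176  0.651  2.102  1.217  0.014 -2.852] [522.33065568  23.96631243  61.07768294]
```

The arm has run into the joint‑5 limit (tool tilted forward this close in), so it didn't reach the target. I'll back out upward and use less tilt.

Call:
{"api": "jog_arm", "payload": {"increments": [[[-0.03,-0.008,0,0,0,0,0.6],[-0.06,-0.02,0,0,0,0,0.6],[-0.09,-0.03,0,0,0,0,0.6],[-0.1,-0.037,0,0,0,0,0.6],[-0.1,-0.037,0,0,0,0,0.6],[-0.1,-0.037,0,0,0,0,0.6]]]}}

```text
time_s: 7.68
tool_pos: [520.8, 35.1, 138.8]
orientation: [-1.556, 1.189, -0.087]
wrist_force: [1.6, -0.4, -0.2]
width: 51.1
```

```bash
python3 - <<'E'
from h import *
p,R,st=tcp(); print(st["q"].round(3),p,st["orientation"])
q=np.array([700.6,-29.6,0]); R=Rz(-.106)
go(q+R@[-197,25,140],toolR(-.106,np.radians(15)))
E
```

```text
[-0.163  0.466  2.058  0.121  0.238 -1.744] [520.83304244  35.1394415  138.81917629] [-1.55625414  1.18853968 -0.08735768]
shift m [-0.0055  0.0102 -0.0203] rot [0.18 0.39 6.9 ]
```

Call:
{"api": "jog_arm", "payload": {"increments": [[[-0.0055,0.01,-0.02,0.2,0.4,7,0.6],[-0.0055,0.01,-0.02,0.2,0.4,7,0.6],[-0.0055,0.01,-0.02,0.2,0.4,7,0.6],[-0.0055,0.01,-0.02,0.2,0.4,7,0.6],[-0.0055,0.01,-0.02,0.2,0.4,7,0.6]]]}}

```text
time_s: 8.1
tool_pos: [507.8, 17.3, 139.4]
orientation: [-1.562, 1.308, -0.098]
wrist_force: [0.8, 0.4, -0.4]
width: 51.0
```

```bash
python3 - <<'E'
from h import *
p,R,st=tcp(); print(st["q"].round(3),p,st["orientation"])
q=np.array([700.6,-29.6,0]); R=Rz(-.106)
go(q+R@[-197,25,140],toolR(-.106,np.radians(15)))
go(q+R@[-197,25,31],toolR(-.106,np.radians(15)))
E
```

```text
[-0.202  0.457  2.004  0.067  0.421 -1.724] [507.83523039  17.3012127  139.38699155] [-1.56192061  1.30802227 -0.09755819]
shift m [-0.0007  0.0002 -0.0012] rot [-0.04  0.13  0.06]
shift m [ 0.1046  0.0285 -0.0015] rot [-0.04  0.13  0.06]
```

Call:
{"api": "jog_arm", "payload": {"increments": [[[0.02,0.0055,0,0,0,1.5,0.6],[0.04,0.011,0,0,0,3,0.6],[0.055,0.015,0,0,0,3,0.6],[0.055,0.015,0,0,0,3,0.6],[0.055,0.015,0,0,0,3,0.6]]]}}

```text
time_s: 8.52
tool_pos: [507.2, 17.6, 81.6]
orientation: [-1.559, 1.363, -0.094]
wrist_force: [0.3, 1.3, 0.9]
width: 51.5
```

```bash
python3 - <<'E'
from h import *
p,R,st=tcp(); print(st["q"].round(3),p,st["orientation"])
q=np.array([700.6,-29.6,0]); R=Rz(-.106)
go(q+R@[-197,25,31],toolR(-.106,np.radians(12)))
E
```

```text
[-0.199  0.583  2.004  0.063  0.349 -1.72 ] [507.23408866  17.63632055  81.64064104] [-1.55887428  1.36331074 -0.09404789]
shift m [ 0.0496  0.0102 -0.0016] rot [-0.01  0.14 -0.11]
```

J5 is at 0.35, so there's margin. I'll go on down to 31 mm.

Call:
{"api": "jog_arm", "payload": {"increments": [[[0.02,0.004,-0.001,0,0,0,0.6],[0.04,0.008,-0.001,0,0,0,0.6],[0.05,0.01,-0.001,0,0,0,0.6],[0.05,0.01,-0.001,0,0,0,0.6],[0.05,0.01,-0.001,0,0,0,0.6]]]}}

```text
time_s: 8.93
tool_pos: [509.3, 16.2, 32.3]
orientation: [-1.561, 1.36, -0.096]
wrist_force: [1.2, -0.7, -0.8]
width: 51.4
```

```bash
python3 - <<'E'
from h import *
p,R,st=tcp(); print(st["q"].round(3),p,st["orientation"],st["wrist_force"])
q=np.array([700.6,-29.6,0]); print(Rz(-.106).T@(p-q))
views("7")
E
```

```text
[-0.201  0.694  2.022  0.102  0.217 -1.763] [509.2836032   16.20705667  32.33888486] [-1.5610586   1.35955548 -0.09638446] [ 1.16786123 -0.67457286 -0.76472113]
[-195.08904758   25.30837092   32.33888486]
```

View pics/a7.png

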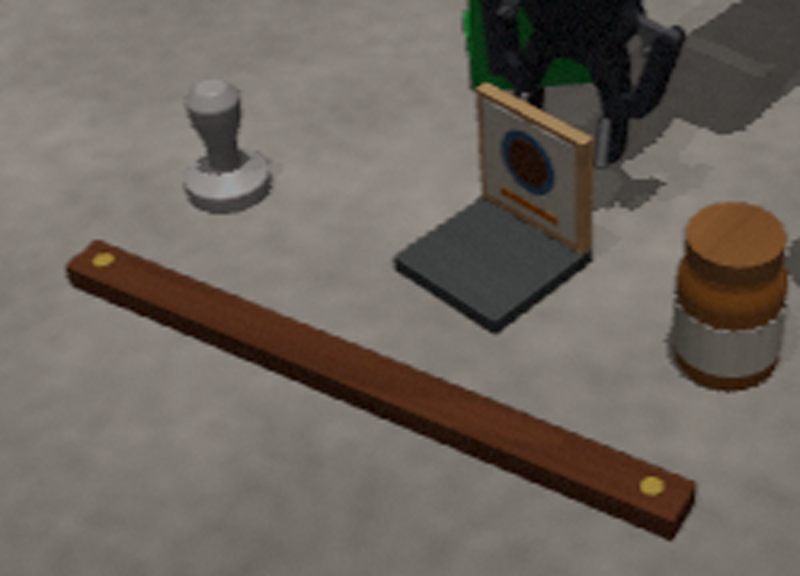

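The fingers are behind the board at 32 mm height, with clear space ahead. I'll push forward along the rail normal.

Call:
{"api": "jog_arm", "payload": {"increments": [[[0.0016,-0.005,0,0,0,0,0.6],[0.0026,-0.01,0,0,0,0,0.6],[0.0037,-0.015,0,0,0,0,0.6],[0.0043,-0.018,0,0,0,0,0.6],[0.005,-0.021,0,0,0,0,0.6],[0.0056,-0.024,0,0,0,0,0.6],[0.0062,-0.027,0,0,0,0,0.6],[0.0069,-0.03,0,0,0,0,0.6],[0.0075,-0.033,0,0,0,0,0.6],[0.0081,-0.036,0,0,0,0,0.6]]]}}

```text
time_s: 9.87
tool_pos: [545.9, 12.1, 31.4]
orientation: [-1.561, 1.36, -0.096]
wrist_force: [-2.5, -1.0, -1.1]
width: 51.3
```

```bash
python3 - <<'E'
from h import *
p,R,st=tcp(); print(st["q"].round(3),p,st["orientation"],st["wrist_force"])
q=np.array([700.6,-29.6,0]); print(Rz(-.106).T@(p-q))
views("8")
E
```

```text
[-0.194  0.71   1.93   0.07   0.293 -1.723] [545.9202024   12.12996138  31.43598742] [-1.56077807  1.36042158 -0.09646981] [-2.52859779 -0.99930418 -1.13451951]
[-158.2267169    25.13037045   31.43598742]
```

View pics/a8.png

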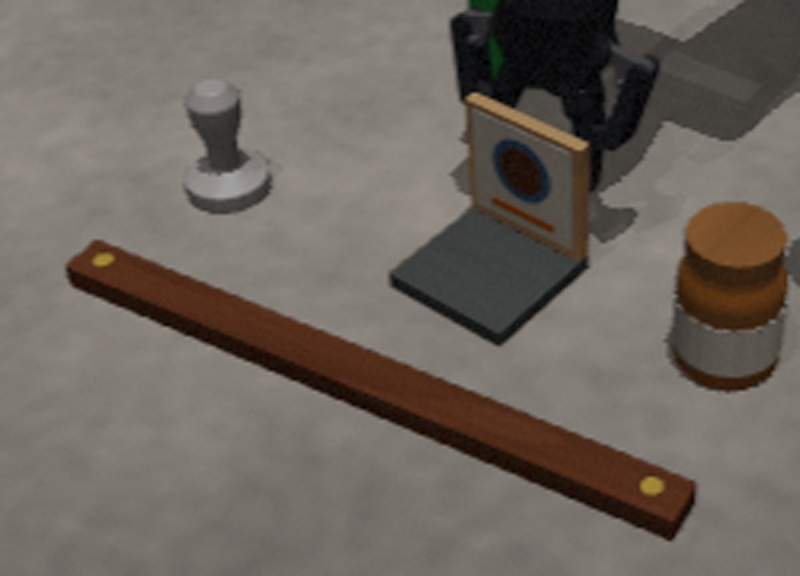

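View pics/a8t.png

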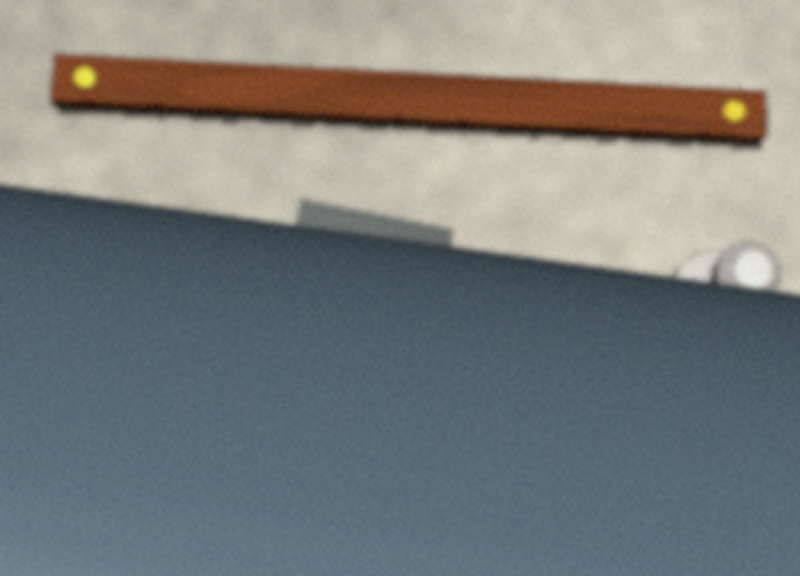

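It's sliding and squaring up, still upright, at about 2.7 N. I'll continue.

Call:
{"api": "jog_arm", "payload": {"increments": [[[0.0006,-0.003,0,0,0,0,0.6],[0.0013,-0.006,0,0,0,0,0.6],[0.0019,-0.009,0,0,0,0,0.6],[0.0026,-0.012,0,0,0,0,0.6],[0.0032,-0.015,0,0,0,0,0.6],[0.0038,-0.018,0,0,0,0,0.6],[0.0045,-0.021,0,0,0,0,0.6],[0.0051,-0.024,0,0,0,0,0.6],[0.0058,-0.027,0,0,0,0,0.6]]]}}

```text
time_s: 10.72
tool_pos: [573.3, 9.4, 31.6]
orientation: [-1.561, 1.361, -0.096]
wrist_force: [-3.8, 0.7, 3.1]
width: 51.2
```

```bash
python3 - <<'E'
from h import *
p,R,st=tcp(); print(st["q"].round(3),p,st["orientation"],st["wrist_force"])
q=np.array([700.6,-29.6,0]); print(Rz(-.106).T@(p-q))
views("9")
E
```

```text
[-0.189  0.724  1.861  0.057  0.348 -1.705] [573.26639513   9.41056857  31.62383377] [-1.56086669  1.36075977 -0.09591213] [-3.78513665  0.65468505  3.1241402 ]
[-130.74629515   25.31951208   31.62383377]
```

View pics/a9.png

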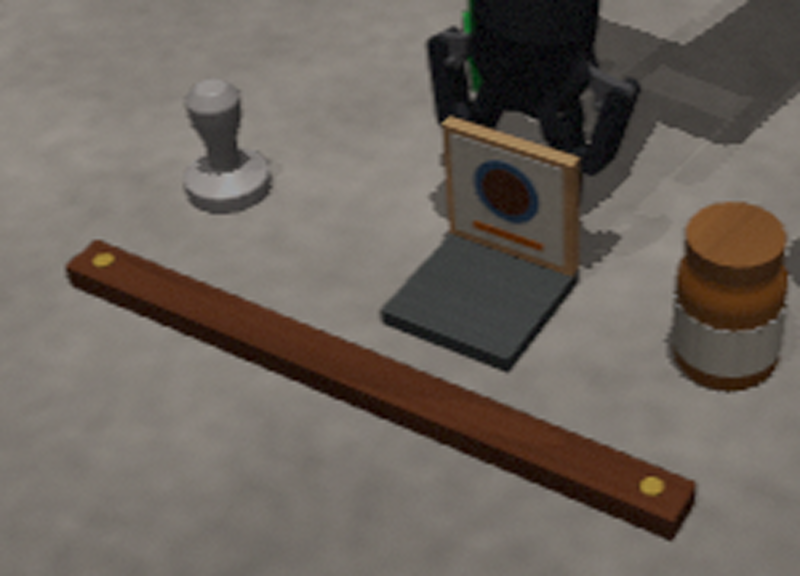

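View pics/a9t.png

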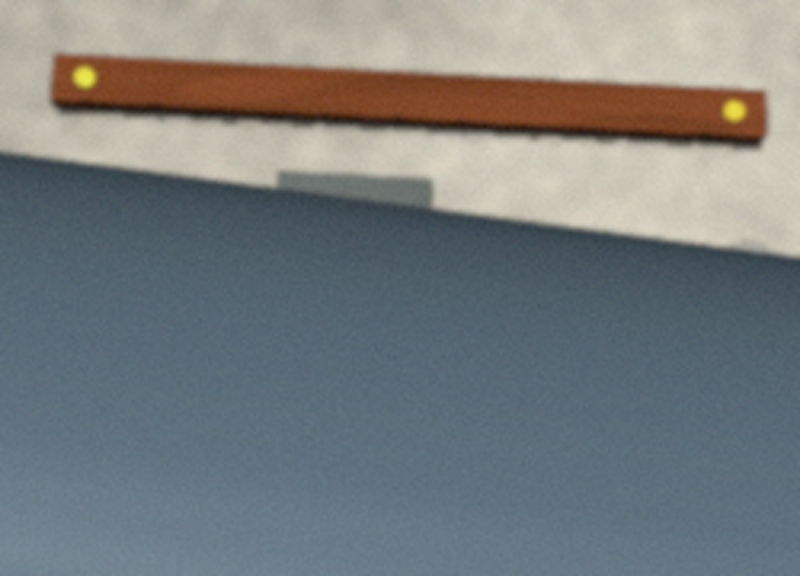

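The stand now looks square to the rail. I'll measure the remaining gap.

```bash
cat > gap.py <<'E'
from h import *
def gap(t,uv):
    q=np.array([700.2,-29.8,0]); 
    for u in uv:
        w=ray(t,np.array(u)/3.2+[220,140],12); print((Rz(-.107).T@(w-q)).round(1))
E
python3 - <<'E'
from gap import *
t=snapshot("top"); gap(t,[[278,172],[432,181]])
E
```

```text
[-32.6  73.3  12. ]
[-33.1 -16.4  12. ]
```

The gap is about 33 mm and square. I'll push most of it, then creep.

Call:
{"api": "jog_arm", "payload": {"increments": [[[0.0006,-0.003,0,0,0,0,0.6],[0.0013,-0.006,0,0,0,0,0.6],[0.0019,-0.009,0,0,0,0,0.6],[0.0026,-0.012,0,0,0,0,0.6],[0.0032,-0.015,0,0,0,0,0.6],[0.0038,-0.018,0,0,0,0,0.6],[0.0045,-0.021,0,0,0,0,0.6],[0.0051,-0.024,0,0,0,0,0.6],[0.0055,-0.026,0,0,0,0,0.6]]]}}

```text
time_s: 11.62
tool_pos: [600.7, 6.3, 31.8]
orientation: [-1.562, 1.359, -0.097]
wrist_force: [-2.0, 0.7, -0.4]
width: 51.2
```

```bash
python3 - <<'E'
from h import *
p,R,st=tcp(); print(p,st["orientation"],st["wrist_force"])
q=np.array([700.6,-29.6,0]); print(Rz(-.106).T@(p-q))
views("10")
E
```

```text
[600.73960282   6.26495157  31.77407655] [-1.56173601  1.35862297 -0.09723859] [-1.9775752   0.65084183 -0.42538896]
[-103.09447614   25.09826018   31.77407655]
```

View pics/a10t.png

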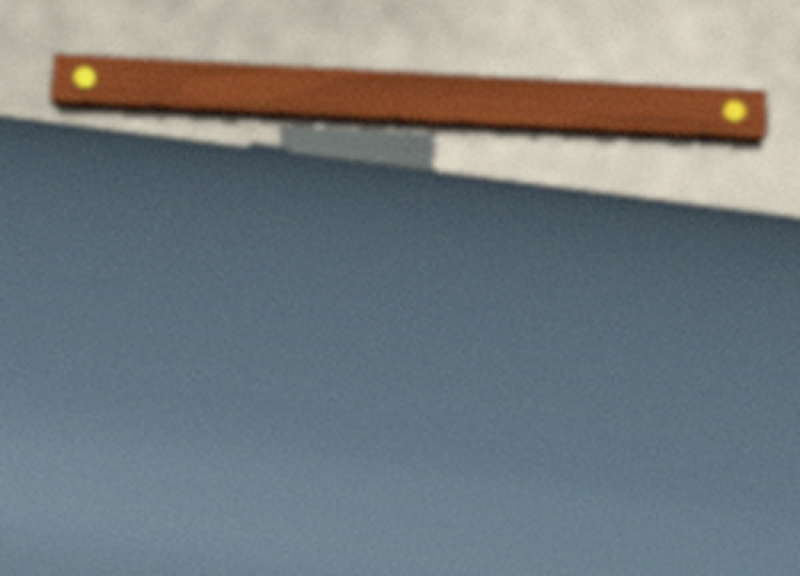

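View pics/a10.png

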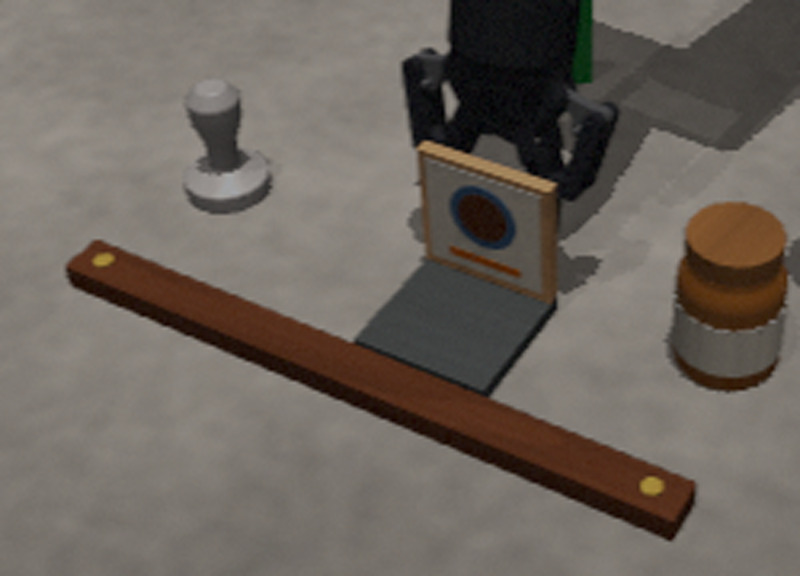

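The gap is now about 5 mm and still square. Creeping forward.

Call:
{"api": "jog_arm", "payload": {"increments": [[[0.0002,-0.001,0,0,0,0,0.6],[0.0004,-0.002,0,0,0,0,0.6],[0.0006,-0.003,0,0,0,0,0.6],[0.0006,-0.003,0,0,0,0,0.6]]]}}

```text
time_s: 12.05
tool_pos: [602.8, 6.1, 31.9]
orientation: [-1.561, 1.36, -0.097]
wrist_force: [-2.0, 0.8, 0.3]
width: 51.3
```

Call:
{"api": "jog_arm", "payload": {"increments": [[[0.0002,-0.001,0,0,0,0,0.6],[0.0002,-0.001,0,0,0,0,0.6]]]}}

```text
time_s: 12.22
tool_pos: [604.1, 6.0, 31.9]
orientation: [-1.561, 1.359, -0.097]
wrist_force: [-3.4, 1.1, 1.4]
width: 51.3
```

Call:
{"api": "jog_arm", "payload": {"increments": [[[0.0002,-0.001,0,0,0,0,0.6],[0.0002,-0.001,0,0,0,0,0.6]]]}}

```text
time_s: 12.38
tool_pos: [605.3, 5.9, 31.9]
orientation: [-1.561, 1.359, -0.097]
wrist_force: [-1.7, -0.1, 1.1]
width: 51.4
```

```bash
python3 - <<'E'
from h import *
p,R,st=tcp(); print(p,st["orientation"],st["wrist_force"])
q=np.array([700.6,-29.6,0]); print(Rz(-.106).T@(p-q))
views("11")
E
```

```text
[605.30981847   5.87459138  31.8811342 ] [-1.56138105  1.35906166 -0.09678834] [-1.714122   -0.12383703  1.11549661]
[-98.5086112   25.19362715  31.8811342 ]
```

View pics/a11t.png

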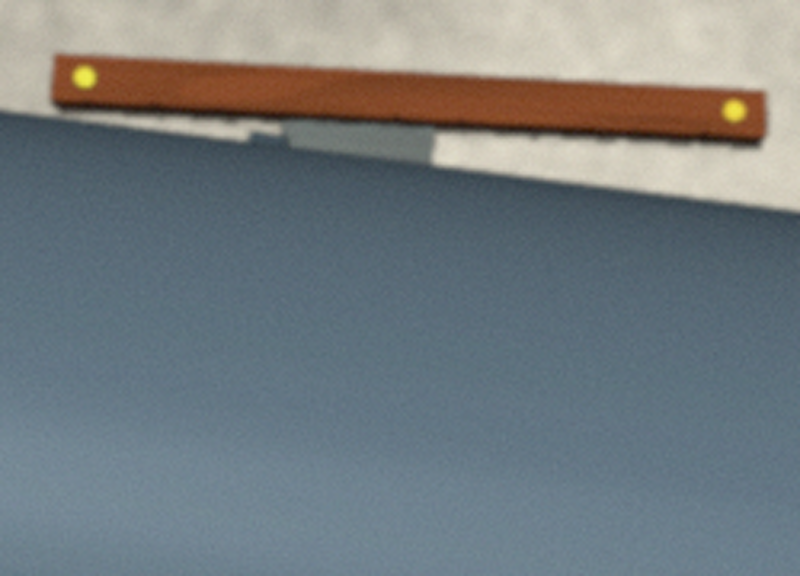

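Nearly touching, with no rise in force yet. I'll take millimetre steps until the rail pushes back.

Call:
{"api": "jog_arm", "payload": {"increments": [[[0.0002,-0.001,0,0,0,0,0.6],[0.0002,-0.001,0,0,0,0,0.6]]]}}

```text
time_s: 12.65
tool_pos: [606.3, 5.7, 31.9]
orientation: [-1.561, 1.359, -0.097]
wrist_force: [-3.4, 0.4, 1.1]
width: 51.3
```

Call:
{"api": "jog_arm", "payload": {"increments": [[[0.0002,-0.001,0,0,0,0,0.6],[0.0002,-0.001,0,0,0,0,0.6]]]}}

```text
time_s: 12.82
tool_pos: [607.4, 5.6, 31.9]
orientation: [-1.561, 1.359, -0.097]
wrist_force: [-2.7, 0.7, -0.1]
width: 50.9
```

Call:
{"api": "jog_arm", "payload": {"increments": [[[0.0002,-0.001,0,0,0,0,0.6],[0.0002,-0.001,0,0,0,0,0.6]]]}}

```text
time_s: 12.98
tool_pos: [607.5, 5.6, 31.8]
orientation: [-1.561, 1.361, -0.096]
wrist_force: [-4.3, 0.0, 2.8]
width: 50.9
```

```bash
python3 - <<'E'
from h import *
s,t=views("12")
cv2.imwrite("pics/b12.png",cv2.resize(s["frame"][230:320,240:360,::-1],None,fx=6,fy=6,interpolation=cv2.INTER_CUBIC))
E
```

```text
(no output)
```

View pics/b12.png

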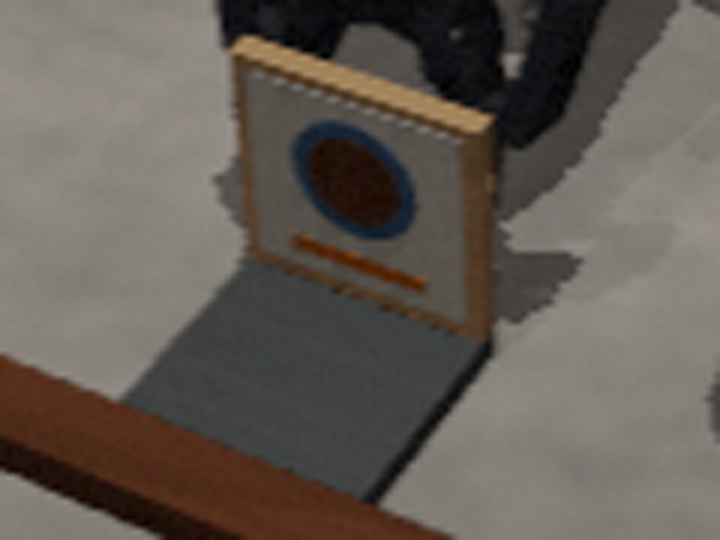

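View pics/a12t.png

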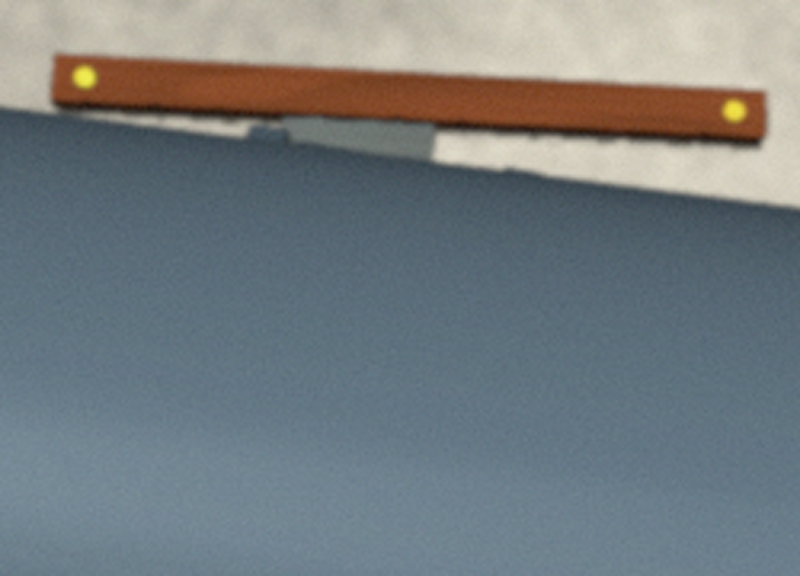

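The tool gained only 0.1 mm on that last 1 mm command, which suggests the rail contact has been reached. I'll take one more small step to seat both corners, then look at the force.

Call:
{"api": "jog_arm", "payload": {"increments": [[[0.0002,-0.001,0,0,0,0,0.6],[0.0002,-0.001,0,0,0,0,0.6],[0.0002,-0.001,0,0,0,0,0.6]]]}}

```text
time_s: 13.33
tool_pos: [607.5, 5.7, 31.7]
orientation: [-1.56, 1.363, -0.096]
wrist_force: [-7.0, -0.4, 5.8]
width: 51.1
```

It's seated at about 7 N with no further travel. I'll retract straight back, then up.

Call:
{"api": "jog_arm", "payload": {"increments": [[[-0.001,0.005,0,0,0,0,0.6],[-0.0025,0.012,0,0,0,0,0.6],[-0.005,0.024,0,0,0,0,0.6],[-0.0083,0.039,0,0,0,0,0.6],[-0.0083,0.039,0,0,0,0,0.6],[-0.04,0.033,0,0,0,0,0.6],[-0.08,0.024,0,0,0,0,0.6],[-0.12,0.016,0,0,0,0,0.6],[-0.16,0.008,0,0,0,0,0.6],[-0.19,0.008,0,0,0,0,0.6],[-0.19,0.008,0,0,0,0,0.6]]]}}

```text
time_s: 14.25
tool_pos: [566.8, 9.3, 223.8]
orientation: [-1.568, 1.342, -0.103]
wrist_force: [1.2, 0.3, 0.3]
width: 51.1
```

Call:
{"api": "jog_arm", "payload": {"increments": [[[0,0,0.04,0,0,0,0.6],[0,0,0.08,0,0,0,0.6],[0,0,0.12,0,0,0,0.6],[0,0,0.16,0,0,0,0.6],[0,0,0.2,0,0,0,0.6],[0,0,0.24,0,0,0,0.6],[0,0,0.28,0,0,0,0.6],[0,0,0.28,0,0,0,0.6],[0,0,0.28,0,0,0,0.6]]]}}

```text
time_s: 15.0
tool_pos: [591.7, 291.2, 215.9]
orientation: [-1.559, 1.358, -0.09]
wrist_force: [-0.8, -0.7, -0.7]
width: 51.3
```

```bash
python3 - <<'E'
from h import *
p,R,st=tcp(); print(p,st["wrist_force"])
s,t=views("13")
cv2.imwrite("pics/c13.png",cv2.resize(t["frame"][160:240,280:380,::-1],None,fx=7,fy=7,interpolation=cv2.INTER_CUBIC))
for l in ("cup","tamper","jar"):
    for r in regions_of(l,t)[:1]:
        ys,xs=np.nonzero(r["pixels"]); print(l,round(r["confidence"],2),r["rect"],ray(t,(xs.mean(),ys.mean())).round())
E
```

```text
[591.74263613 291.1673437  215.89933567] [-0.82475433 -0.74172482 -0.70610732]
cup 0.63 [184.6, 256.0, 232.0, 301.8] [527. 232.   0.]
tamper 0.84 [426.8, 215.8, 463.2, 250.8] [ 592. -205.    0.]
jar 0.87 [221.2, 203.3, 265.2, 249.9] [625. 167.   0.]
```

View pics/a13t.png

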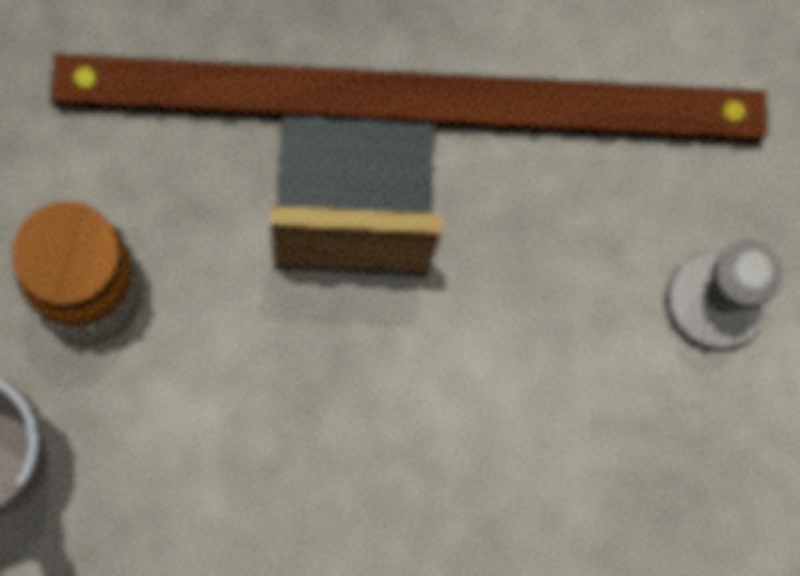

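View pics/c13.png

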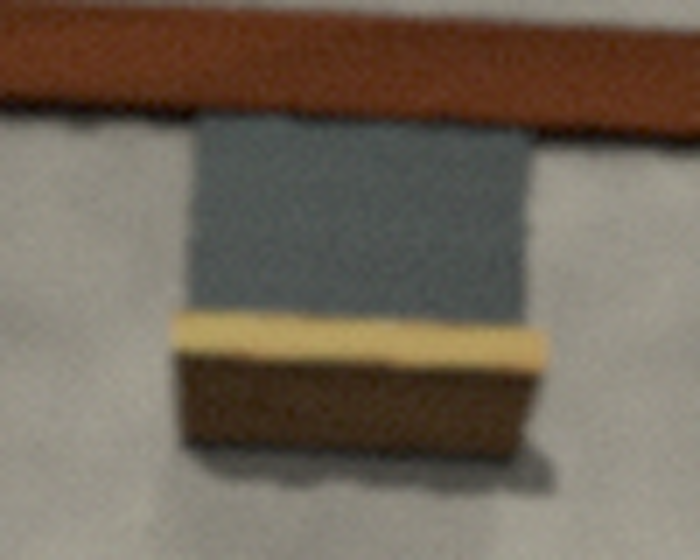

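View pics/a13.png

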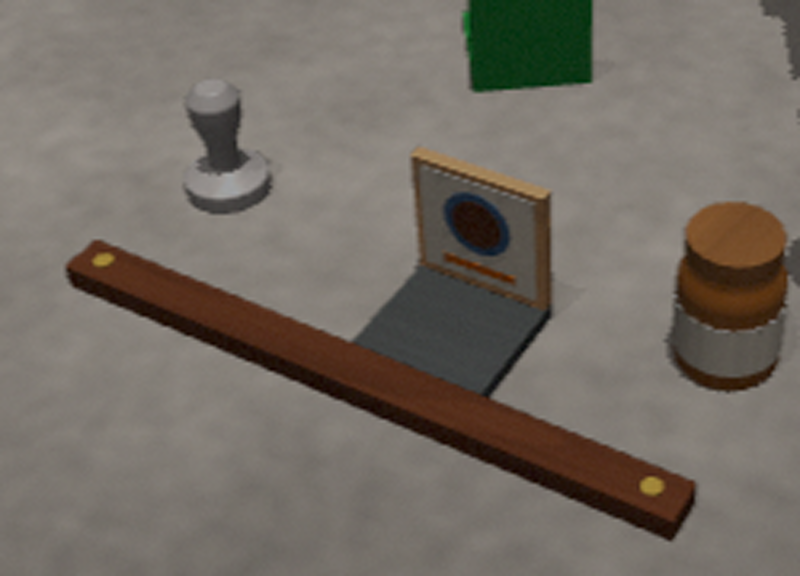

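The foot's front edge runs along the rail face and the board is upright. I'll do a numeric check before handing in.

```bash
python3 - <<'E'
from h import *
t=snapshot("top"); T=lambda a:np.array(a)/7+[280,160]
p,r=fit2([(t,[[90,45,12],[90,-45,12],[0,45,100],[0,-45,100],[10,45,100],[10,-45,100]],T([[197,117],[533,132],[177,352],[545,372],[172,312],[550,330]]))],[610,0,-.1])
print(p.round(3),r.round(1).tolist())
for q in ([700.2,-29.8,-.107],):
  for y in (45,-45): print((Rz(q[2]).T@(Rz(p[2])@[90,y,0]+[p[0]-q[0],p[1]-q[1],0])).round(1))
E
```

```text
[ 6.15143e+02  7.35600e+00 -1.06000e-01] [[-0.1, -0.3], [-0.1, 0.0], [-0.8, 0.1], [0.6, -0.0], [0.2, -0.0], [0.1, 0.2]]
[ 1.4 73.   0. ]
[  1.5 -17.    0. ]
```

```bash
python3 - <<'E'
from cell import *
print(sign_off(), read_state()["time_s"])
E
```

```text
the job is handed in; nothing more can be done
the job is handed in; nothing more can be done
```

The stand is upright on its foot, picture towards the customers, with the foot's front edge flush and square against the rail. I handed the job in shortly after 15 s; no verdict is reported.

**What I did:** I tipped the stand onto its foot with two half-open fingers on the inside of the foot. Then I pushed the board's back at about 32 mm height, with the fingers parallel to the rail. That turned the stand square and slid it forward until the rail stopped it. Wrist force readings stayed at about 9 N or less.

**Last checks, with the arm clear:**
- **Flush:** the top-camera fit puts both front corners at +1.4 and +1.5 mm from the rail face. A solid rail makes that camera error (calibration is good to about 2 mm).
- **Square:** the stand's yaw matches the rail's within 0.001 rad.
- **Upright:** the upright model fits the picture with under 1 px error, and both views show it standing.
- **Bystanders:** the cup, tamper and jar measured within 2 mm of their starting positions.

**What went wrong:** my first approach behind the board tilted the tool too far and ran into the joint 5 and 6 limits. The arm stopped short without touching the stand, so I backed out and used a 12° tilt instead.

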